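# Hold open the sample cover of a dry cabinet drawer

## Task

Pull the dry cabinet's drawer out to its stop. Then try the drawer's hinged cover with a gentle tug on its blue pull: if the latch is still caught, do not force it, but give the black latch knob a quarter turn to free it. Raise the cover to about 60 degrees (at least 50) and hold it up there, finishing with the cover still held, so that the sample boxes can be taken out; leave the things standing round the cabinet where they are.

Things in the scene. Friction and masses are not known exactly. Their poses are not given: they have to be found in the camera images.
- dry_cabinet: low white dry cabinet, fixed, 152 deep x 244 wide x 92 mm high. Origin at the bench surface under its middle, 75 mm behind its front face; x points into the cabinet (the drawer comes out along -x), y to the left along its front, z up. Right part: a closed column with a dial; the drawer fills the left part, its centre line 26 mm left of the origin
- drawer (a joint): how far the drawer is out, m: 0 shut (the start), 0.136 at its stop. About 3 N of friction; it stays where it is left
- drawer_handle (a point): middle of the drawer's steel bar handle: a level bar 9 mm thick, 90 mm long along the cabinet's y, 62 mm above the bench; its axis stands 36 mm out from the drawer's front panel (182 mm wide, 8 to 87 mm above the bench): pinch it from above, across the cabinet's x
- cover (a joint): angle of the drawer's cover, rad: 0 shut (the start), grows as its front edge rises, stop at 1.25. Let go, it falls shut. Caught, it rises only about 0.03 rad (3 mm at the pull), then stops hard; free, it lifts with about 2 N. With the drawer not fully out it meets the cabinet's roof
- cover_hinge (a point): middle of the hinge line of the cover, at the rear of the drawer, 52.5 mm above the bench; the line runs along the cabinet's y. Moves with the drawer. The cover is an aluminium plate with a clear window, 122 mm from hinge to front edge, 168 wide, 5 thick, about 0.3 kg; its top lies 55 mm above the bench
- cover_pull (a point): centre of the cover's blue pull: an upright disc on a stem, 19 mm in diameter, 14 mm thick along the cabinet's y (pinch its two flat faces from above; it can swivel in the pinch). Centre 19 mm, upper edge 28.5 mm above the cover; 100 mm before the hinge, 25 mm left of the drawer's centre line. The front panel stands 26 mm before it and 32 mm above the cover
- latch_knob (a point): middle of the black round latch knob, 26 mm in diameter; top 23.5 mm above the cover, axis square to it; 86 mm before the hinge, 80 mm right of the pull. Neither this point nor its look shows how it is turned: it may start caught or free. A quarter turn either way frees a caught latch, but may catch a free one. Friction 0.05 N m, no stops, stays where left
- loupe_mid (a point): black standing loupe, 36 mm in diameter, 34 mm high, loose on the bench left of the drawer's way; point on its axis 8 mm above the bench. Leave it alone
- petri_mid (a point): covered clear petri dish, 60 mm in diameter, 16 mm high, loose on the bench left of the drawer's way; point at its middle. Leave it alone
- tweezers_mid (a point): black wafer tweezers, 11 x 143 x 13 mm, loose on the bench right of the drawer's way; point at their middle. Leave them alone

How it is judged (in metres and radians):
On the way, in this order (a step that is already met when the one before it is completed fails the run):
1. the drawer is out at its stop (value of joint drawer above 0.13 m), for 0.2 s.
2. with the drawer out, the cover is tried: the fingers draw it up through its play (value of joint drawer above 0.122 m and value of joint cover above 0.014 rad and contact force between the fingers and cover above 0.3 N), for 0.1 s.
At the end, for the whole second after the job is handed in: The drawer is still out, within 14 mm of its stop, and the fingers hold the cover up at 50 degrees (0.873 rad) or more, at rest (under 0.1 rad/s), touching it with more than 0.4 N (value of joint drawer above 0.122 m and value of joint cover above 0.873 rad and velocity of joint cover between -0.1 and 0.1 rad/s and contact force between the fingers and cover above 0.4 N); the arm keeps its last pose, push and grip.
It fails at once if the caught latch is forced: more than 50 N on its catch (contact force between drawer_c0 and knob_c1 above 50 N).
It fails at once if the loupe is pushed more than 25 mm (distance of loupe_mid from where it was at the start of the episode above 0.025 m).
It fails at once if the petri dish is pushed more than 25 mm (distance of petri_mid from where it was at the start of the episode above 0.025 m).
It fails at once if the tweezers are pushed more than 25 mm (distance of tweezers_mid from where it was at the start of the episode above 0.025 m).
It also fails if it takes over 67 s, if anything falls off the work surface, if the arm or the gripper's body presses on something with over 40 N, if the wrist force passes 120 N, or if a joint passes its speed limit or range.

## Robot

A 6-joint arm with a two-finger parallel gripper is mounted at the origin on a cart in front of the work surface, level with it; the furniture and walls round the work are solid. World frame = base frame: x ahead of the robot, y to its left, z up, the work surface at z = 0. Lengths are in mm, angles in rad, forces in N, time in s.
With the tool pointing down it reaches from about 275 to 750 mm from the base axis. Payload 10.2 kg.
Tool frame: the origin (TCP) lies between the finger pads; the fingertips stand 11 mm ahead of it and the grasp point (between the pads) lies 8 mm behind it; z points along the fingers, y is the line along which they close (so a half turn about z gives the same grasp; the last joint's range is limited). The gripper opens to 85 mm and grips with 20 to 120 N. Pads are 22 mm wide; open, the fingers measure 114 mm over their backs; the gripper's body (76 mm by 85 mm) begins 54 mm behind the grasp point. The pads swing forward as they close: fully open they stand 13 mm farther back than shut.
Start: joints at [-1.415, 0.313, 1.498, -0, 1.331, -0.223], TCP at [194.136, -487.793, 242.294] pointing down, gripper open.
Joint ranges: [-2.94, 2.94], [-0.97, 2.17], [0.19, 2.56], [-1.23, 4.37], [0.02, 3.11], [-2.88, 2.88]. Speed limits (rad/s): [2.39, 2.39, 3.01, 3.14, 3.14, 3.14].

## Interface

Orientations are given as a unit quaternion [w, x, y, z].
In Python, from rig import sense, eyes, finish_job gives the robot as it stands.
- The arm moves only by the shell command python3 -m jog 'ROWS' [FORCE]. ROWS is JSON, a list of rows, each a list of 7 numbers: the shift along the tool's x, y, z in m, then the turn, a rotation vector about the tool's x, y, z in rad, then the finger opening in m, from 0 to 0.0854. In form: [[dx, dy, dz, rx, ry, rz, gripper], ...]. A call has 1 to 5 rows; each row shifts and turns the commanded pose from where the row before left it, along the tool's axes as they then stand; what a row does not reach is not made up. A row lasts 1/10 s, in which the tool goes at most 50 mm and 8.59 degrees, less where a joint would pass 70% of its speed; a pose out of reach is approached as far as the arm can. A call is refused whole if a number of a shift passes 0.05 or a number of a turn 0.15, either way. A call with a gripper value outside its range is refused whole. The fingers move at their own pace and stop on an object; FORCE is the grip in N (left out, the last holds). Time passes only in rows, so rows that do not move let the fingers close. It gives the time, the measured TCP pose, the force, the opening and the grip force at its end, in the units of the state.
- sense(): the state, without advancing time (a new reading comes with each control period).
- eyes.capture(name): name is "scene" or "top" or "wrist"; returns the picture (480x640x3 uint8, red, green, blue); there is no depth.
- eyes.calibration(name): a dict with "fx", "fy", "cx", "cy" (pixels), "cam_to_world" (4x4, takes a point from camera to world coordinates); the wrist camera has in their place "mount" (4x4, takes a point from camera to tool coordinates, whose origin is the TCP and whose axes are the flange's). Camera axes: x right, y down, z forward; pixel columns grow to the right and rows downward; lengths in mm; the calibration is good to about 2 mm. A picture is of the moment at which its call begins: read the wrist's pose just before it. calibration takes no time and is no camera call.
- finish_job(): hands the job in; it is judged then, once.
The state is a dict: "time_s": time; "joints": joint angles; "dq": joint speeds; "tau": joint torques, N m; "eef_pos": TCP position; "ee_rot": TCP orientation; "force": force on the tool from outside, world axes, zero at the start; "wrist_torque": the same for the moment, N m; "grip_width": opening from 0.0 (shut) to 1.0 (fully open); "grip_force": force on a finger pad.
Only numpy, scipy, OpenCV 4.12 (cv2) and the standard library are available. Lean on these libraries where they do the work, as an engineer would, in place of code of your own. Each camera call takes 0.05 s, during which the arm holds its last target. There are 200 camera calls.

## Working session

There is one attempt and no reset: what is moved stays moved. The work goes in short steps, Python scripts to look and compute and a shell command to move; the robot and the scene stay as the last step left them, time stands still between calls to the robot, and variables do not carry over. Pictures are saved under pics/ and viewed, at most 10 in all, crops included, and the job is handed in when it is done.

```bash
mkdir -p pics
python3 - <<'E'
from rig import sense, eyes
import cv2
s=sense();print(s)
for n in("scene","top"):
    print(n,eyes.calibration(n)); cv2.imwrite(f"pics/{n}0.png",eyes.capture(n)[:,:,::-1])
print(eyes.calibration("wrist"))
E
```

```text
{'time_s': 0.0, 'joints': array([-1.41537593e+00,  3.13466262e-01,  1.49840783e+00,  2.21861703e-05,
        1.33100193e+00, -2.23387662e-01]), 'dq': array([-8.01180968e-04,  4.19570710e-06, -3.02322786e-04,  3.89339324e-05,
       -1.16360775e-03, -1.96231320e-03]), 'tau': array([ 1.08610355e-03, -4.12255955e+01, -2.59737754e+01, -3.12392706e-05,
        4.18748052e-03,  4.14469559e-05]), 'eef_pos': array([ 194.1150427 , -487.54678968,  241.73775712]), 'ee_rot': array([-6.40946067e-04,  9.82116910e-01,  1.88270982e-01,  3.25702734e-05]), 'force': array([-0.07306956, -0.25274901, -0.18966366]), 'wrist_torque': array([ 0.0388361 , -0.00200684,  0.01317027]), 'grip_force': 0.0, 'grip_width': 1.0008827777168927}
scene {'fx': 480.58923465136724, 'fy': 480.58923465136724, 'cx': 318.4497701611845, 'cy': 241.74817889489458, 'cam_to_world': array([[ 7.98306476e-01, -4.41923993e-01,  4.09157615e-01,
         2.81776584e+02],
       [-6.02137829e-01, -5.72481794e-01,  5.56502138e-01,
        -4.58786993e+02],
       [-1.16963613e-02, -6.90628539e-01, -7.23115078e-01,
         6.68147362e+02],

[... 307 characters left out ...]
99295611e-01, -2.20429823e-02,  3.03708644e-02,
         8.23683850e-01],
       [-2.54928657e-02, -1.95159807e-01, -9.80440087e-01,
         8.90228534e+02],
       [ 0.00000000e+00,  0.00000000e+00,  0.00000000e+00,
         1.00000000e+00]])}
{'fx': 382.39341354032763, 'fy': 382.39341354032763, 'cx': 322.1355784930477, 'cy': 244.01335554965183, 'mount': array([[-3.27135412e-04, -9.57976271e-01, -2.86847270e-01,
         7.34237602e+01],
       [ 9.99999747e-01, -4.94492817e-04,  5.10993380e-04,
        -1.13342409e+00],
       [-6.31363447e-04, -2.86847031e-01,  9.57976191e-01,
        -1.32333214e+02],
       [ 0.00000000e+00,  0.00000000e+00,  0.00000000e+00,
         1.00000000e+00]])}
```

View pics/top0.png

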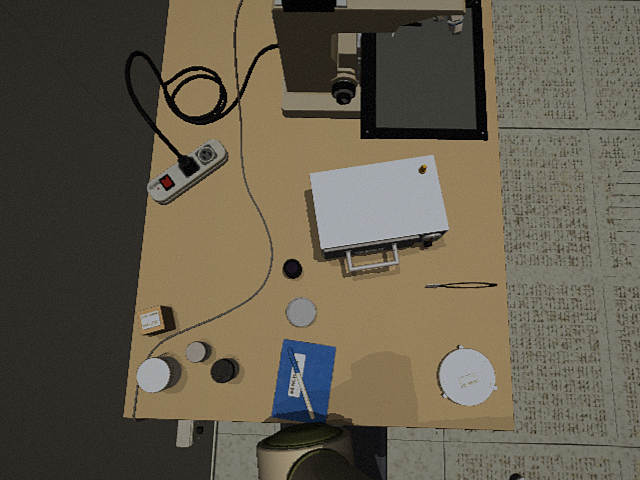

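View pics/scene0.png

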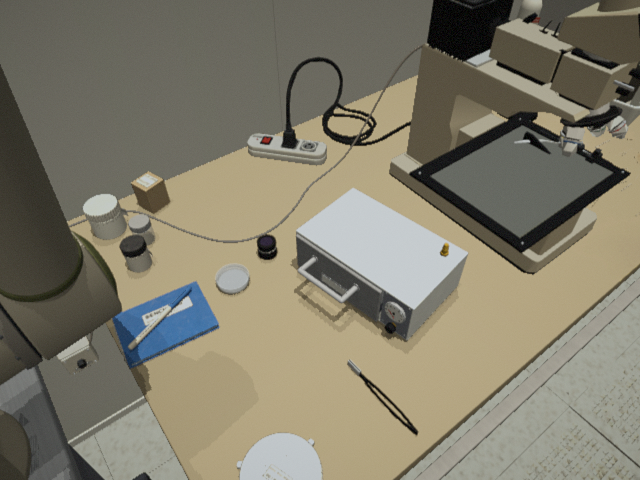

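The top view shows the cabinet roof with corners near (310,174), (436,156), (447,232) and (321,250). The handle bar runs from (349,272) to (397,264), the loupe is at (292,269), the petri dish at (301,312) and the tweezers at (461,285). I'll enlarge it to get closer readings.

Run:
```python
import cv2
a=cv2.imread("pics/top0.png")[145:295,280:480]
cv2.imwrite("pics/topc.png",cv2.resize(a,None,fx=4,fy=4,interpolation=cv2.INTER_CUBIC))
```

```text
(no output)
```

View pics/topc.png

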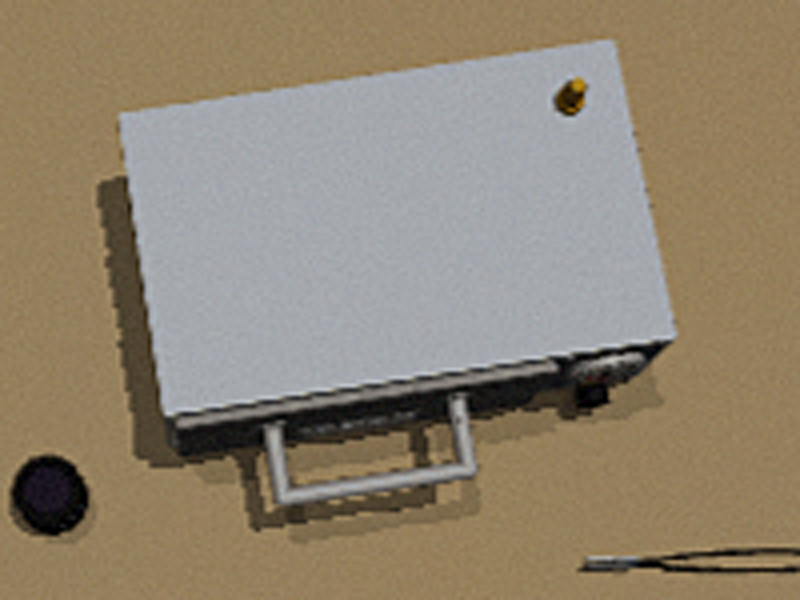

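```bash
cat > h.py <<'E'
import numpy as np
from rig import sense, eyes
from scipy.spatial.transform import Rotation as R
def ray(c,uv,T=None):
    T=c.get("cam_to_world") if T is None else T
    d=T[:3,:3]@np.array([(uv[0]-c["cx"])/c["fx"],(uv[1]-c["cy"])/c["fy"],1]); return T[:3,3],d
def at_z(n,uv,z):
    o,d=ray(eyes.calibration(n),uv); return o+d*(z-o[2])/d[2]
def pose():
    s=sense(); q=s["ee_rot"]; return s["eef_pos"],R.from_quat([q[1],q[2],q[3],q[0]])
def towards(p,Rt,O=None):
    # shift (tool axes, mm) and turn (rotvec) to reach world target
    e,r=pose(); 
    return (r.inv().apply(np.array(p)-e)).round(1),(r.inv()*Rt).as_rotvec().round(3)
def proj(n,p):
    c=eyes.calibration(n); q=np.linalg.inv(c["cam_to_world"])@np.append(p,1); return c["fx"]*q[0]/q[2]+c["cx"],c["fy"]*q[1]/q[2]+c["cy"]
E
python3 - <<'E'
from h import *
from scipy.optimize import least_squares
m={(77,122,92):(310,173.25),(77,-122,92):(433.75,155),(-75,-122,92):(449.25,229.25),(-75,122,92):(321.25,248.75)}
P=np.array(list(m));U=np.array([at_z("top",u,92) for u in m.values()])
def w(v,p): return np.c_[R.from_euler("z",v[2]).apply(p)+[v[0],v[1],0]]
f=least_squares(lambda v:(w(v,P)-U)[:,:2].ravel(),[600,-80,0.1]);print(f.x,f.fun.round(1))
hs=np.array([at_z("top",u,62) for u in((350.75,269.5),(397.5,262.5))]);print(hs,hs.mean(0),np.linalg.norm(hs[0]-hs[1]))
print(R.from_euler("z",-f.x[2]).apply(hs-[f.x[0],f.x[1],0]))
sc=[at_z("scene",u,62) for u in((301,272),(342,299))];print(sc)
print("roof scene",[at_z("scene",u,92) for u in((352,192),(465,255),(298,233))])
for n,u,z in(("loupe",(292,268),34),("petri",(301,312),16),("tw",(461,285),10)):
    p=at_z("top",u,z);print(n,p,R.from_euler("z",-f.x[2]).apply(p-[f.x[0],f.x[1],0]))
np.save("cab.npy",f.x)
E
```

```text
[ 6.88620064e+02 -7.61156850e+01  1.74079026e-01] [ 0.5  0.9  1.1 -0.5 -1.  -1.1 -0.7  0.7]
[[ 560.93802166  -26.25330889   62.        ]
 [ 576.62530795 -115.58933863   62.        ]] [568.7816648  -70.92132376  62.        ] 90.70290602649939
[[-117.11609482   71.22345689   62.        ]
 [-117.13900242  -19.47944624   62.        ]]
[array([560.5399675, -29.7255135,  62.       ]), array([ 579.32273945, -113.73523552,   62.        ])]
roof scene [array([732.69876713,  47.85064082,  92.        ]), array([ 776.55465604, -182.8904487 ,   92.        ]), array([592.74045552,  22.01740654,  92.        ])]
loupe [565.39733555  89.65106938  34.        ] [-92.64940461 184.60375259  34.        ]
petri [480.0289346   69.85222394  16.        ] [-180.15677062  179.89004331   16.        ]
tw [ 542.54464312 -249.79495971   10.        ] [-173.94915681 -145.75393615   10.        ]
```

```bash
python3 -m jog '[[0,0,0,0,0,-0.1364,0.026],[0,0,0,0,0,-0.1364,0.026],[0,0,0,0,0,-0.1364,0.026],[0,0,0,0,0,-0.1364,0.026],[0,0,0,0,0,-0.1364,0.026]]' 
python3 -m jog '[[0,0,0,0,0,-0.1364,0.026],[0,0,0,0,0,-0.1364,0.026],[0,0,0,0,0,-0.1364,0.026],[0,0,0,0,0,-0.1364,0.026],[0,0,0,0,0,-0.1364,0.026]]'
cat >> h.py <<'E'
c=np.load("cab.npy"); Rc=R.from_euler("z",c[2])
def cab(p): return Rc.apply(p)+[c[0],c[1],0]
# tool down with tool y along cab +x
def down(a=0): return R.from_euler("z",c[2]+a)*R.from_matrix(np.array([[0,1,0],[1,0,0],[0,0,-1.]]).T)
E
python3 - <<'E'
from h import *
print(pose()[0],towards(cab([-117.1,25.9,140]),down()), sense()["joints"].round(3))
E
```

```text
time_s: 0.6
eef_pos: [194.1, -487.6, 242.0]
ee_rot: [-0.0, 0.861, 0.508, 0.0]
force: [0.4, -0.2, 0.4]
grip_width: 0.303
grip_force: 0.0
time_s: 1.1
eef_pos: [194.1, -487.6, 241.9]
ee_rot: [-0.0, 0.642, 0.767, 0.0]
force: [-0.2, -0.3, 0.4]
grip_width: 0.304
grip_force: 0.0
[ 194.1127538  -487.63904243  241.94564762] (array([343.9, 442.4, 102.2]), array([ 0.   , -0.001,  0.004])) [-1.415  0.313  1.498 -0.     1.331 -1.593]
```

```bash
for i in 1; do python3 -m jog '[[0.0287,0.0369,0.0085,0,0,0,0.026],[0.0287,0.0369,0.0085,0,0,0,0.026],[0.0287,0.0369,0.0085,0,0,0,0.026],[0.0287,0.0369,0.0085,0,0,0,0.026],[0.0287,0.0369,0.0085,0,0,0,0.026]]' >/dev/null
python3 -m jog '[[0.0287,0.0369,0.0085,0,0,0,0.026],[0.0287,0.0369,0.0085,0,0,0,0.026],[0.0287,0.0369,0.0085,0,0,0,0.026],[0.0287,0.0369,0.0085,0,0,0,0.026],[0.0287,0.0369,0.0085,0,0,0,0.026]]' >/dev/null
python3 -m jog '[[0.0287,0.0369,0.0085,0,0,0,0.026],[0.0287,0.0369,0.0085,0,0,0,0.026],[0,0,0,0,0,0.004,0.026]]'; done
python3 - <<'E'
from h import *
import cv2
print(pose()[0],towards(cab([-117.1,25.9,54]),down()), sense()["joints"].round(3))
cv2.imwrite("pics/w1.png",eyes.capture("wrist")[:,:,::-1])
E
```

```text
time_s: 2.4
eef_pos: [573.0, -68.6, 138.5]
ee_rot: [-0.001, 0.643, 0.766, 0.0]
force: [-0.1, -0.4, -0.1]
grip_width: 0.308
grip_force: 0.0
[573.0027258  -68.56874875 138.46240624] (array([-1.7, -4.4, 84.5]), array([-0.001, -0.002, -0.001])) [-3.220e-01  5.230e-01  1.471e+00  1.000e-03  1.150e+00 -4.960e-01]
```

View pics/w1.png

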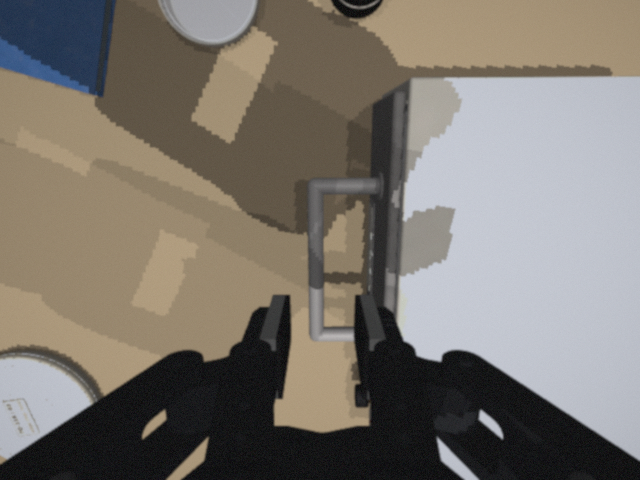

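The bar lies at column 317, between the fingers (columns 288–357), which agrees with the computed -4 mm correction. I'll descend, pinch the bar and pull.

```bash
python3 -m jog '[[-0.0017,-0.0044,0.02,0,0,0,0.026],[0,0,0.022,0,0,0,0.026],[0,0,0.022,0,0,0,0.026],[0,0,0.0205,0,0,0,0.026],[0,0,0,0,0,0,0.026]]'
python3 -m jog '[[0,0,0,0,0,0,0.0],[0,0,0,0,0,0,0.0],[0,0,0,0,0,0,0.0],[0,0,0,0,0,0,0.0]]' 40
python3 - <<'E'
from h import *
print(pose()[0],towards(cab([-117.1,25.9,54]),down()), towards(cab([-255,25.9,54]),down()))
E
```

```text
time_s: 2.95
eef_pos: [566.3, -76.0, 54.3]
ee_rot: [-0.001, 0.646, 0.763, -0.001]
force: [-1.2, -0.6, -0.0]
grip_width: 0.302
grip_force: 0.0
time_s: 3.35
eef_pos: [567.5, -75.8, 56.4]
ee_rot: [0.001, 0.645, 0.764, -0.0]
force: [-0.9, -5.1, 3.4]
grip_width: 0.086
grip_force: 39.3
[567.48545494 -75.81336466  56.44373342] (array([4.6, 2.1, 2.4]), array([ 0.   ,  0.001, -0.006])) (array([   3.8, -135.8,    2.4]), array([ 0.   ,  0.001, -0.006]))
```

```bash
python3 -m jog '[[0,-0.008,0,0,0,0,0],[0,-0.016,0,0,0,0,0],[0,-0.018,0,0,0,0,0],[0,-0.018,0,0,0,0,0],[0,-0.018,0,0,0,0,0]]'
python3 -m jog '[[0,-0.018,0,0,0,0,0],[0,-0.018,0,0,0,0,0],[0,-0.01,0,0,0,0,0],[0,-0.006,0,0,0,0,0],[0,0,0,0,0,0,0]]'
python3 -m jog '[[0,-0.003,0,0,0,0,0],[0,-0.002,0,0,0,0,0],[0,0,0,0,0,0,0]]'
python3 - <<'E'
from h import *
e=pose()[0];print(Rc.inv().apply(e-[c[0],c[1],0]))
E
```

```text
time_s: 3.85
eef_pos: [491.2, -89.3, 56.5]
ee_rot: [0.002, 0.645, 0.764, 0.0]
force: [6.3, -9.4, -3.2]
grip_width: 0.088
grip_force: 39.5
time_s: 4.35
eef_pos: [439.6, -98.5, 56.5]
ee_rot: [0.002, 0.645, 0.764, -0.0]
force: [-0.4, -13.5, -2.6]
grip_width: 0.088
grip_force: 39.7
time_s: 4.65
eef_pos: [436.3, -99.1, 56.5]
ee_rot: [0.003, 0.645, 0.764, 0.001]
force: [8.0, -8.7, -7.2]
grip_width: 0.086
grip_force: 39.4
[-252.53590857   21.04490797   56.51190872]
```

```bash
python3 -m jog '[[0,-0.003,0,0,0,0,0],[0,-0.003,0,0,0,0,0],[0,0,0,0,0,0,0],[0,0,0,0,0,0,0]]'
python3 - <<'E'
from h import *
import cv2
e=pose()[0];print(Rc.inv().apply(e-[c[0],c[1],0]))
E
```

```text
time_s: 5.05
eef_pos: [435.8, -99.4, 56.8]
ee_rot: [0.009, 0.646, 0.763, 0.005]
force: [48.3, 8.9, -32.8]
grip_width: 0.084
grip_force: 38.7
[-253.05649593   20.8209078    56.84601421]
```

```bash
python3 -m jog '[[0,0.006,0,0,0,0,0],[0,0,0,0,0,0,0],[0,0,0,0,0,0,0.026],[0,0,0,0,0,0,0.026],[0,0,0,0,0,0,0.026]]'
python3 -m jog '[[0,0,-0.03,0,0,0,0.026],[0,0,-0.04,0,0,0,0.026],[0,0,-0.04,0,0,0,0.026],[0,-0.02,-0.04,0,0,0,0.026],[0,-0.03,0,0,0,0,0.026]]'
python3 - <<'E'
from h import *
import cv2
e,r=pose();np.savez("wp.npz",e=e,r=r.as_matrix());print(Rc.inv().apply(e-[c[0],c[1],0]))
cv2.imwrite("pics/w2.png",eyes.capture("wrist")[:,:,::-1])
cv2.imwrite("pics/t2.png",eyes.capture("top")[:,:,::-1])
a=cv2.imread("pics/t2.png")[215:365,300:500]
cv2.imwrite("pics/t2c.png",cv2.resize(a,None,fx=4,fy=4,interpolation=cv2.INTER_CUBIC))
E
```

```text
time_s: 5.55
eef_pos: [434.1, -97.4, 55.8]
ee_rot: [-0.0, 0.645, 0.764, 0.0]
force: [0.4, 0.1, 0.5]
grip_width: 0.304
grip_force: 0.0
time_s: 6.05
eef_pos: [386.4, -106.7, 209.9]
ee_rot: [0.004, 0.645, 0.764, 0.001]
force: [-0.4, -0.8, -0.9]
grip_width: 0.305
grip_force: 0.0
[-302.99667234   22.18556173  209.92980309]
```

View pics/w2.png

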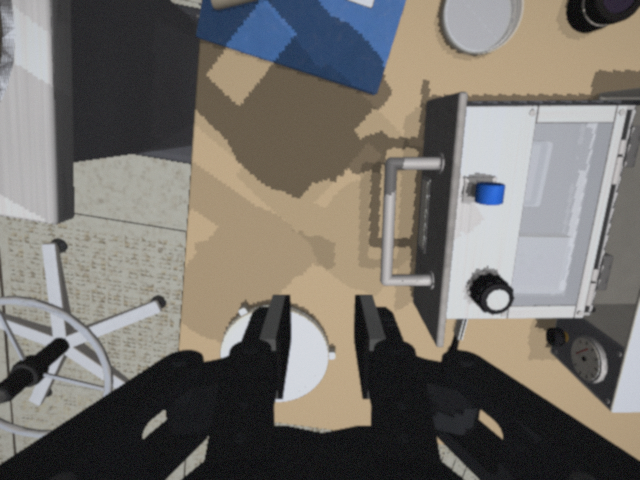

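View pics/t2c.png

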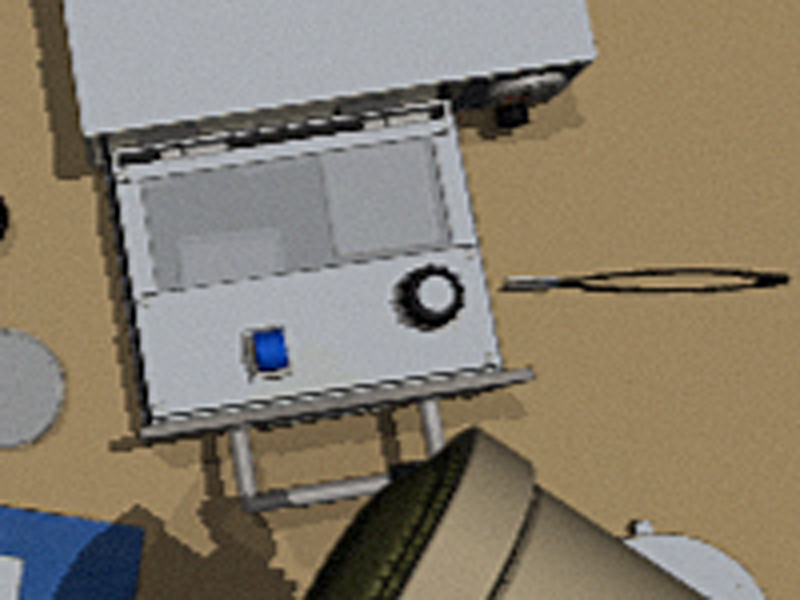

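The drawer is out at its stop. In the top crop the blue pull is at (271,350) and the knob cap at (438,294). In the wrist view the pull is at (490,193) and the knob cap at (497,300).

Run:
```python
from h import *
w=np.load("wp.npz");cw=eyes.calibration("wrist");T=np.eye(4);T[:3,:3]=w["r"];T[:3,3]=w["e"];T=T@cw["mount"]
inv=lambda p:Rc.inv().apply(np.array(p)-[c[0],c[1],0]).round(1)
def wz(u,z):
    o,d=ray(cw,u,T);return o+d*(z-o[2])/d[2]
print("pull top",inv(at_z("top",(367.75,302.5),80)),inv(wz((490,193),80)))
print("knob top",inv(at_z("top",(409.5,288.5),78.5)),inv(wz((497,299),78.5)))
print("model: pull", -253+36+26,25.9+25, "knob",-253+36+40,25.9-55)
print([inv(at_z("top",(300+u/4,215+v/4),55)) for u,v in((140,298),(480,243))])
```

```text
pull top [-185.2   51.    80. ] [-186.   53.   80.]
knob top [-171.   -29.9   78.5] [-170.   -27.9   78.5]
model: pull -191 50.9 knob -177 -29.1
[array([-149.9,  106.8,   55. ]), array([-148. ,  -58.6,   55. ])]
```

```bash
python3 -m jog '[[0,0,0,0,0,0.1428,0.04],[0,0,0,0,0,0.1428,0.04],[0,0,0,0,0,0.1428,0.04],[0,0,0,0,0,0.1428,0.04],[0,0,0,0,0,0.1428,0.04]]' >/dev/null
python3 -m jog '[[0,0,0,0,0,0.1428,0.04],[0,0,0,0,0,0.1428,0.04],[0,0,0,0,0,0.1428,0.04],[0,0,0,0,0,0.1428,0.04],[0,0,0,0,0,0.1428,0.04]]' >/dev/null
python3 -m jog '[[0,0,0,0,0,0.1428,0.04],[0.02,0,0,0,0,0,0.04],[0.04,0,0.01,0,0,0,0.04],[0.03,0,0.01,0,0,0,0.04],[0,0,0,0,0,0,0.04]]'
python3 - <<'E'
from h import *
print(towards(cab([-186,51.5,70]),down(-np.pi/2)),sense()["joints"].round(2))
E
```

```text
time_s: 7.65
eef_pos: [475.5, -90.0, 183.7]
ee_rot: [-0.001, 0.996, 0.085, -0.001]
force: [0.4, 0.2, -0.0]
grip_width: 0.469
grip_force: 0.0
(array([ 26.4, -28.1, 113.7]), array([-0.002,  0.002, -0.004])) [-0.43  0.28  1.7   0.    1.16  0.97]
```

```bash
python3 -m jog '[[0.0264,-0.0281,0.02,-0.002,0.002,-0.004,0.04],[0,0,0.03,0,0,0,0.04],[0,0,0.03,0,0,0,0.04],[0,0,0,0,0,0,0.04]]'
python3 - <<'E'
from h import *
import cv2
print(towards(cab([-186,51.5,70]),down(-np.pi/2)))
cv2.imwrite("pics/w3.png",eyes.capture("wrist")[:,:,::-1])
E
```

```text
time_s: 8.05
eef_pos: [493.0, -58.0, 102.8]
ee_rot: [-0.001, 0.996, 0.086, -0.002]
force: [-0.9, -0.0, 0.3]
grip_width: 0.471
grip_force: 0.0
(array([ 3.6,  0.2, 32.7]), array([-0.002,  0.004, -0.002]))
```

View pics/w3.png

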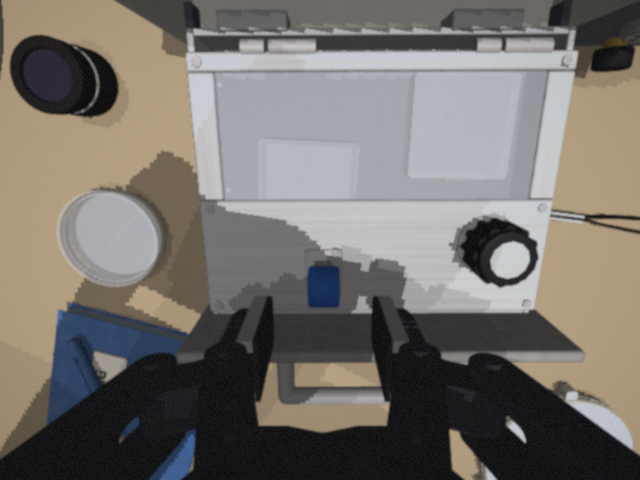

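The pull is at (323,286), centred between the fingers (columns 270–375). I'll move down, pinch it and tug gently.

```bash
python3 -m jog '[[0.0036,0,0.01,0,0.004,0,0.04],[0,0,0.013,0,0,0,0.04],[0,0,0.0095,0,0,0,0.04],[0,0,0,0,0,0,0.04]]'
python3 -m jog '[[0,0,0,0,0,0,0.0],[0,0,0,0,0,0,0.0],[0,0,0,0,0,0,0.0],[0,0,0,0,0,0,0.0],[0,0,0,0,0,0,0.0]]' 30
python3 - <<'E'
from h import *
print(towards(cab([-186,51.5,70]),down(-np.pi/2)))
E
```

```text
time_s: 8.5
eef_pos: [498.7, -58.4, 72.9]
ee_rot: [0.001, 0.996, 0.086, 0.003]
force: [-0.1, -0.2, 0.0]
grip_width: 0.465
grip_force: 0.0
time_s: 9.0
eef_pos: [499.1, -57.6, 74.1]
ee_rot: [0.0, 0.996, 0.086, 0.004]
force: [0.2, 6.0, 3.9]
grip_width: 0.152
grip_force: 32.1
(array([-2.6, -0.5,  4.1]), array([ 0.001, -0.007, -0.002]))
```

```bash
python3 -m jog '[[0,0,-0.001,0,0,0,0],[0,0,-0.001,0,0,0,0],[0,0,0,0,0,0,0]]'
python3 -m jog '[[0,0,-0.0007,0,0,0,0],[0,0,0,0,0,0,0],[0,0,0,0,0,0,0]]'
python3 -m jog '[[0,0,-0.0007,0,0,0,0],[0,0,0,0,0,0,0]]'
```

```text
time_s: 9.3
eef_pos: [499.3, -57.6, 75.6]
ee_rot: [0.0, 0.996, 0.086, 0.004]
force: [5.1, 6.0, -5.0]
grip_width: 0.153
grip_force: 30.9
time_s: 9.6
eef_pos: [499.4, -57.5, 76.1]
ee_rot: [0.0, 0.996, 0.086, 0.004]
force: [6.6, 5.9, -6.3]
grip_width: 0.154
grip_force: 30.8
time_s: 9.8
eef_pos: [499.5, -57.5, 76.9]
ee_rot: [0.0, 0.996, 0.086, 0.004]
force: [6.4, 6.1, -6.5]
grip_width: 0.156
grip_force: 30.8
```

```bash
python3 -m jog '[[0,0,-0.0007,0,0,0,0],[0,0,0,0,0,0,0]]'
python3 -m jog '[[0,0,-0.0007,0,0,0,0],[0,0,0,0,0,0,0]]'
```

```text
time_s: 10.0
eef_pos: [499.6, -57.5, 77.6]
ee_rot: [0.0, 0.996, 0.086, 0.004]
force: [7.6, 5.4, -7.7]
grip_width: 0.159
grip_force: 30.7
time_s: 10.2
eef_pos: [499.6, -57.5, 77.9]
ee_rot: [0.0, 0.996, 0.086, 0.004]
force: [9.1, 5.7, -11.8]
grip_width: 0.154
grip_force: 30.2
```

```bash
python3 -m jog '[[0,0,-0.0007,0,0,0,0],[0,0,0,0,0,0,0]]'
```

```text
time_s: 10.4
eef_pos: [499.6, -57.5, 78.3]
ee_rot: [0.0, 0.996, 0.086, 0.004]
force: [11.0, 6.2, -14.3]
grip_width: 0.154
grip_force: 29.7
```

The latch is caught: the force climbs steeply after about 3 mm of play. I'll set the cover down, let go and move to the knob.

```bash
python3 -m jog '[[0,0,0.003,0,0,0,0],[0,0,0.0025,0,0,0,0],[0,0,0,0,0,0,0.045],[0,0,0,0,0,0,0.045],[0,0,0,0,0,0,0.045]]'
python3 -m jog '[[0,0,-0.03,0,0,0,0.045],[0,0,-0.02,0,0,0,0.045],[0.014,0.04,0,0,0,0,0.045],[0,0.04,0,0,0,0,0.045],[0,0,0,0,0,0,0.045]]'
python3 - <<'E'
from h import *
print(towards(cab([-170.8,-29,69]),down(-np.pi/2)))
E
```

```text
time_s: 10.9
eef_pos: [499.1, -58.5, 73.6]
ee_rot: [0.001, 0.996, 0.086, 0.003]
force: [-0.2, -0.2, -0.0]
grip_width: 0.525
grip_force: 0.0
time_s: 11.4
eef_pos: [526.8, -138.7, 123.8]
ee_rot: [0.002, 0.996, 0.084, 0.004]
force: [-0.9, 1.1, -0.6]
grip_width: 0.531
grip_force: 0.0
(array([-1. , -4.8, 54.7]), array([ 0.004, -0.007, -0.006]))
```

```bash
python3 -m jog '[[-0.001,-0.0048,0,0.004,-0.007,-0.006,0.045],[0,0,0.02,0,0,0,0.045],[0,0,0.02,0,0,0,0.045],[0,0,0.0135,0,0,0,0.045],[0,0,0,0,0,0,0.045]]'
python3 -m jog '[[0,0,0,0,0,0,0],[0,0,0,0,0,0,0],[0,0,0,0,0,0,0],[0,0,0,0,0,0,0]]' 40
python3 - <<'E'
from h import *
print(towards(cab([-170.8,-29,69]),down(-np.pi/2)),sense()["joints"].round(2))
E
```

```text
time_s: 11.9
eef_pos: [523.3, -128.9, 68.6]
ee_rot: [-0.002, 0.996, 0.089, -0.002]
force: [-0.3, -0.4, -0.1]
grip_width: 0.524
grip_force: 0.0
time_s: 12.3
eef_pos: [525.9, -133.3, 71.9]
ee_rot: [0.003, 0.996, 0.089, 0.002]
force: [1.9, -17.2, -3.0]
grip_width: 0.286
grip_force: 39.4
(array([-0.6,  0.8,  2.9]), array([ 0.006, -0.003,  0.004])) [-0.46  0.54  1.64 -0.    0.95  0.93]
```

```bash
python3 -m jog '[[0,0.004,0,0,0,0,0],[0,0,0,0,0,-0.1428,0],[0,0,0,0,0,-0.1428,0],[0,0,0,0,0,-0.1428,0],[0,0,0,0,0,-0.1428,0]]'
python3 -m jog '[[0,0,0,0,0,-0.1428,0],[0,0,0,0,0,-0.1428,0],[0,0,0,0,0,-0.1428,0],[0,0,0,0,0,-0.1428,0],[0,0,0,0,0,-0.1428,0]]'
python3 -m jog '[[0,0,0,0,0,-0.1428,0],[0,0,0,0,0,-0.1428,0],[0,0,0,0,0,0,0],[0,0,0,0,0,0,0]]'
python3 - <<'E'
from h import *
print(towards(cab([-170.8,-29,69]),down(-np.pi/2)),sense()["wrist_torque"])
E
```

```text
time_s: 12.8
eef_pos: [525.7, -134.4, 71.4]
ee_rot: [-0.0, 0.93, 0.369, 0.001]
force: [1.5, -2.3, 0.8]
grip_width: 0.282
grip_force: 40.0
time_s: 13.3
eef_pos: [526.1, -134.7, 71.4]
ee_rot: [0.001, 0.742, 0.67, 0.001]
force: [3.7, -4.1, -1.4]
grip_width: 0.285
grip_force: 39.9
time_s: 13.7
eef_pos: [526.1, -134.8, 71.4]
ee_rot: [0.001, 0.642, 0.766, 0.001]
force: [4.0, -4.0, 1.4]
grip_width: 0.288
grip_force: 40.0
(array([ 0.6, -0.5,  2.4]), array([ 2.000e-03, -1.000e-03,  1.572e+00])) [-0.59863021 -0.32493394  0.09045876]
```

```bash
python3 -m jog '[[0,0,0,0,0,0,0.034],[0,0,0,0,0,0,0.034],[0,0,0,0,0,0,0.034],[0,0,-0.02,0,0,0,0.034],[0,0,-0.03,0,0,0,0.034]]'
python3 -m jog '[[0,0,-0.01,0,0,0.1428,0.04],[0,0,0,0,0,0.1428,0.04],[0,0,0,0,0,0.1428,0.04],[0,0,0,0,0,0.1428,0.04],[0,0,0,0,0,0.1428,0.04]]' >/dev/null
python3 -m jog '[[0,0,0,0,0,0.1428,0.04],[0,0,0,0,0,0.1428,0.04],[0,0,0,0,0,0.1428,0.04],[0,0,0,0,0,0.1428,0.04],[0,0,0,0,0,0.1428,0.04]]' >/dev/null
python3 -m jog '[[0,0,0,0,0,0.1428,0.04],[-0.014,-0.04,0,0,0,0,0.04],[0,-0.04,0,0,0,0,0.04],[0,0,0,0,0,0,0.04]]'
python3 - <<'E'
from h import *
print(towards(cab([-185,51.2,70]),down(-np.pi/2)))
E
```

```text
time_s: 14.2
eef_pos: [524.1, -133.6, 119.4]
ee_rot: [-0.003, 0.642, 0.767, -0.0]
force: [-0.3, -0.7, 0.8]
grip_width: 0.396
grip_force: 0.0
time_s: 15.6
eef_pos: [495.7, -54.4, 130.3]
ee_rot: [-0.002, 0.996, 0.09, -0.001]
force: [-0.3, -0.5, -1.0]
grip_width: 0.469
grip_force: 0.0
(array([ 1.3,  3.8, 60.2]), array([-0.003,  0.002,  0.007]))
```

```bash
python3 -m jog '[[0.0013,0.0038,0.015,-0.003,0.002,0.007,0.04],[0,0,0.02,0,0,0,0.04],[0,0,0.017,0,0,0,0.04],[0,0,0.007,0,0,0,0.04],[0,0,0,0,0,0,0.04]]'
python3 -m jog '[[0,0,0,0,0,0,0.0],[0,0,0,0,0,0,0.0],[0,0,0,0,0,0,0.0],[0,0,0,0,0,0,0.0]]' 40
python3 -m jog '[[0,0,-0.002,0,0,0,0],[0,0,-0.0015,0,0,0,0],[0,0,-0.001,0,0,0,0],[0,0,0,0,0,0,0]]'
python3 -m jog '[[0,0,-0.0015,0,0,0,0],[0,0,0,0,0,0,0]]'
python3 - <<'E'
from h import *
print(towards(cab([-185,51.2,70]),down(-np.pi/2)))
E
```

```text
time_s: 16.1
eef_pos: [498.8, -61.5, 70.7]
ee_rot: [0.0, 0.996, 0.085, -0.0]
force: [-0.0, -0.1, 1.3]
grip_width: 0.468
grip_force: 0.0
time_s: 16.5
eef_pos: [498.5, -58.1, 72.2]
ee_rot: [-0.002, 0.996, 0.085, 0.0]
force: [-2.6, 22.4, 9.9]
grip_width: 0.153
grip_force: 42.7
time_s: 16.9
eef_pos: [499.0, -58.0, 75.5]
ee_rot: [-0.003, 0.996, 0.085, 0.001]
force: [7.2, 21.8, -8.4]
grip_width: 0.154
grip_force: 40.4
time_s: 17.1
eef_pos: [499.2, -57.9, 77.0]
ee_rot: [-0.003, 0.996, 0.085, 0.001]
force: [8.5, 22.1, -8.9]
grip_width: 0.151
grip_force: 40.2
(array([-1.6, -0.5,  7. ]), array([-0.005, -0.003, -0.004]))
```

```bash
python3 -m jog '[[0.001,-0.0035,-0.0005,0,0,0,0],[0.0005,0,-0.0015,0,0,0,0],[0,0,0,0,0,0,0]]'
python3 -m jog '[[0.0005,0,-0.0015,0,0,0,0],[0,0,0,0,0,0,0]]'
python3 - <<'E'
from h import *
print(towards(cab([-185,51.2,70]),down(-np.pi/2)))
E
```

```text
time_s: 17.4
eef_pos: [500.0, -57.4, 79.4]
ee_rot: [0.0, 0.996, 0.085, 0.001]
force: [2.9, 4.0, -6.6]
grip_width: 0.152
grip_force: 40.9
time_s: 17.6
eef_pos: [500.4, -57.3, 80.8]
ee_rot: [0.0, 0.996, 0.085, 0.001]
force: [3.4, 3.9, -5.5]
grip_width: 0.154
grip_force: 40.8
(array([-2.9, -0.1, 10.8]), array([ 0.   , -0.001, -0.003]))
```

The cover lifts freely now (9 mm at about 5 N), so the latch is released. Next I'll work out the arc.

Run:
```python
import numpy as np
p=lambda t:np.array([-100*np.cos(t)+21.5*np.sin(t),100*np.sin(t)+21.5*np.cos(t)])
th=np.linspace(0.085,1.11,17)
for a,b in zip(th,th[1:]):
    d=p(b)-p(a); f=0.45*(a-.085)
    # tool x=(cos f,-sin f), tool z=(-sin f,-cos f) in (cab x,z)
    print(round(b,2),(d@[np.cos(f),-np.sin(f)]).round(1),(d@[-np.sin(f),-np.cos(f)]).round(1),-round(.45*(b-a),3),(p(b)-p(.0)).round(1))
```

```text
0.15 2.1 -6.2 -0.029 [ 4.3 14.6]
0.21 2.3 -6.1 -0.029 [ 6.8 20.7]
0.28 2.5 -6.0 -0.029 [ 9.7 26.5]
0.34 2.8 -5.9 -0.029 [13.  32.2]
0.41 3.0 -5.8 -0.029 [16.6 37.7]
0.47 3.2 -5.7 -0.029 [20.5 42.9]
0.53 3.4 -5.6 -0.029 [24.8 47.9]
0.6 3.6 -5.5 -0.029 [29.4 52.5]
0.66 3.8 -5.4 -0.029 [34.3 56.9]
0.73 3.9 -5.2 -0.029 [39.5 60.9]
0.79 4.1 -5.1 -0.029 [44.9 64.7]
0.85 4.3 -4.9 -0.029 [50.5 68. ]
0.92 4.5 -4.8 -0.029 [56.3 71. ]
0.98 4.6 -4.6 -0.029 [62.3 73.6]
1.05 4.8 -4.5 -0.029 [68.5 75.8]
1.11 5.0 -4.3 -0.029 [74.8 77.6]
```

```bash
python3 -m jog '[[0.0021,0,-0.0062,0,-0.029,0,0],[0.0023,0,-0.0061,0,-0.029,0,0],[0.0025,0,-0.006,0,-0.029,0,0],[0.0028,0,-0.0059,0,-0.029,0,0],[0,0,0,0,0,0,0]]'
python3 - <<'E'
from h import *
e=pose()[0];print(Rc.inv().apply(e-[c[0],c[1],0]))
E
```

```text
time_s: 18.1
eef_pos: [511.0, -55.4, 104.7]
ee_rot: [0.005, 0.995, 0.085, -0.058]
force: [-1.1, 3.5, -5.3]
grip_width: 0.149
grip_force: 40.4
[-171.31684016   51.12670409  104.69486556]
```

```bash
python3 -m jog '[[0.003,0,-0.0058,0,-0.029,0,0],[0.0032,0,-0.0057,0,-0.029,0,0],[0.0034,0,-0.0056,0,-0.029,0,0],[0.0036,0,-0.0055,0,-0.029,0,0],[0.0038,0,-0.0054,0,-0.029,0,0]]'
python3 -m jog '[[0.0039,0,-0.0052,0,-0.029,0,0],[0.0041,0,-0.0051,0,-0.029,0,0],[0.0043,0,-0.0049,0,-0.029,0,0],[0,0,0,0,0,0,0],[0,0,0,0,0,0,0]]'
python3 - <<'E'
from h import *
e=pose()[0];print(Rc.inv().apply(e-[c[0],c[1],0]))
E
```

```text
time_s: 18.6
eef_pos: [531.4, -51.8, 128.7]
ee_rot: [0.011, 0.988, 0.085, -0.131]
force: [-1.2, 2.5, -6.4]
grip_width: 0.155
grip_force: 39.5
time_s: 19.1
eef_pos: [547.6, -49.0, 139.5]
ee_rot: [0.015, 0.981, 0.084, -0.172]
force: [-1.8, 4.0, -5.2]
grip_width: 0.151
grip_force: 39.3
[-134.23351423   51.17732309  139.52211163]
```

```bash
python3 -m jog '[[0.0045,0,-0.0048,0,-0.029,0,0],[0.0046,0,-0.0046,0,-0.029,0,0],[0.0048,0,-0.0045,0,-0.029,0,0],[0.005,0,-0.0043,0,-0.029,0,0],[0,0,0,0,0,0,0]]'
python3 -m jog '[[0,0,0,0,0,0,0],[0,0,0,0,0,0,0],[0,0,0,0,0,0,0]]'
python3 - <<'E'
from h import *
import cv2
e=pose()[0];print(Rc.inv().apply(e-[c[0],c[1],0]))
cv2.imwrite("pics/s4.png",eyes.capture("scene")[:,:,::-1])
E
```

```text
time_s: 19.6
eef_pos: [572.0, -44.6, 149.2]
ee_rot: [0.019, 0.97, 0.083, -0.229]
force: [-4.0, 5.6, -3.6]
grip_width: 0.153
grip_force: 39.4
time_s: 19.9
eef_pos: [571.6, -44.7, 149.2]
ee_rot: [0.019, 0.97, 0.083, -0.228]
force: [-1.0, 5.9, -5.9]
grip_width: 0.149
grip_force: 39.2
[-109.8079598    51.18473924  149.15697667]
```

View pics/s4.png

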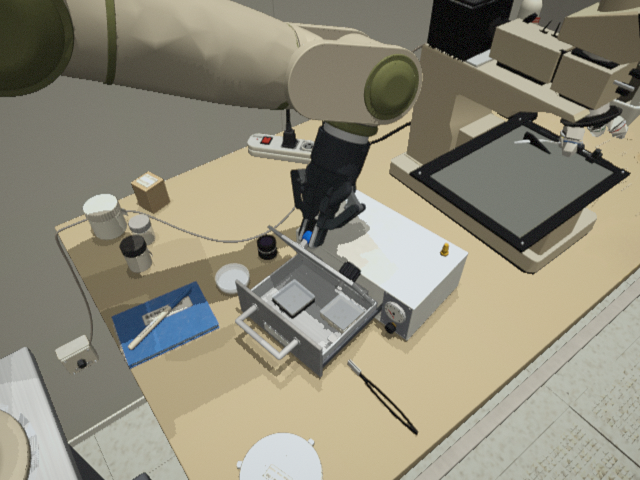

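The cover stands at about 60 degrees, held by its pull at (308,238). The drawer is out, the sample boxes are exposed, and the loupe, dish and tweezers are where they were.

```bash
python3 -c "
from rig import finish_job
print(finish_job())"
```

```text
the job is handed in; nothing more can be done
None
```

The drawer is out at its stop. The latch was caught, so I freed it with a quarter turn of the knob without forcing it. The cover is held up at about 60 degrees, the things round the cabinet were not moved, and the job is handed in; no verdict came back.

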